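# Open the printer control box and rack its cover

## Robot

A 7-joint arm with a two-finger parallel gripper is mounted at the origin on the work surface. World frame = base frame: x ahead of the robot, y to its left, z up, the work surface at z = 0. Lengths are in m, angles in rad, forces in N, time in s.
With the tool pointing down it reaches from about 0.35 to 0.9 m from the base axis. Payload 19.9 kg.
Tool frame: the origin (TCP) lies between the finger pads; the fingertips stand 19 mm ahead of it and the grasp point (between the pads) is the TCP; z points along the fingers, y is the line along which they close (so a half turn about z gives the same grasp; the last joint's range is limited). The gripper opens to 94 mm and grips with 3 to 60 N. Pads are 16 mm wide; open, the fingers measure 119 mm over their backs; the gripper's body (75 mm by 177 mm) begins 78 mm behind the grasp point.
Start: joints at [1.141, 0.417, -0.01, 1.614, 0.005, 1.111, -0.053], TCP at [0.236, -0.579, 0.2] pointing down, gripper open.
Joint ranges: [-2.81, 2.81], [-0.39, 2.02], [-1.27, 1.25], [0.06, 2.57], [-1.19, 4.33], [0.19, 2], [-2.82, 2.82]. Speed limits (rad/s): [1.89, 1.89, 2.39, 2.39, 3.01, 3.01, 3.01].

## Interface

Orientations are given as a 3x3 rotation matrix whose columns are the frame's x, y, z axes.
In Python, from rig import robot gives the robot as it stands. Calls block until the motion is done:
- robot.move_ptp(position, orientation): joint-space move of the TCP to a pose.
- robot.move_linear(position, velocity=0.15, frame=None, threshold=None): straight line of the TCP; frame=None keeps the orientation; velocity is the mean speed in m/s. With threshold (N) it stops when the force on the tool has changed by that much, and returns True; else False.
- robot.goto_joints(angles): joint-space move.
- robot.gripper_to(opening): finger opening in m; the grip force is fixed at half the most; returns when the fingers have stopped.
- robot.pause(seconds).
- robot.ik(position, orientation): joint angles nearest the present ones, or None.
- robot.get_state(): the state.
- robot.grab_frame(name): name is "scene" or "top"; returns the picture (480x640x3 uint8, red, green, blue); there is no depth.
- robot.camera_info(name): a dict with "fx", "fy", "cx", "cy" (pixels), "rvec" (rotation vector, rad) and "tvec" (3), from world to camera coordinates, as OpenCV has them. Camera axes: x right, y down, z forward; pixel columns grow to the right and rows downward; lengths in m; the calibration is good to about 2 mm. A picture is of the moment at which its call begins. camera_info takes no time and is no camera call.
A pose or a line that the arm cannot do raises robot.PlanningError and nothing moves.
- robot.sign_off(): hands the job in; it is judged then, once.
The state is a dict: "time": time; "qpos": joint angles; "joint_vel": joint speeds; "effort": joint torques, N m; "ee_pos": TCP position; "tool_rot": TCP orientation; "force": force on the tool from outside, world axes, zero at the start; "moment": the same for the moment, N m; "opening": finger opening in m; "grasp_force": force on a finger pad.
Only numpy, scipy, OpenCV 4.12 (cv2) and the standard library are available. Lean on these libraries where they do the work, as an engineer would, in place of code of your own. Each camera call takes 0.05 s, during which the arm holds its last target. There are 200 camera calls.

## Task

The blue cover of the 3D printer's control box has to come off. Turn its two red captive thumbscrews anticlockwise, one after the other, until each springs up; lift the cover straight out by its black handle, lay it flat on the bench, handle up, and let go of it. Then take it again by one end and stand it upright on its end in the wide empty bay of the wire rack, without dropping it or disturbing the scale, the cup and the finish can.

Things in the scene. Friction and masses are not known exactly. Their poses are not given: they have to be found in the camera images.
- control_box: grey steel control box, 136 (x) x 256 (y) x 74 mm high, fixed; origin at the centre of its underside, z up. The cover sits flush in an opening 68 x 196 mm in its top (2 mm play all round), so its edges cannot be gripped until it is out. The bench between the box and the rack is clear.
- cover: blue cover, 64 (x) x 192 (y, long) x 14 mm deep, about 0.27 kg; origin at the centre of its underside (60 mm above the bench when in the box), z out of its upper face. Held by the two thumbscrews until both have sprung up, then loose: lifts straight out. Handle at its middle, screws 76 mm to either side along y; underside and edges plain. Once out it can be gripped across its width.
- cover_handle (a point): middle of the handle's bar, 41.5 mm above the cover's underside; axes as the cover's. Black bar along the cover's y, 70 mm long, 10 mm wide (x), 37 to 46 mm above the underside, on posts at its ends with 50 mm between them and 23 mm of space under the bar.
- wing_a (a point): middle of the wing of the red thumbscrew at the cover's -y end; z is the screw's axis (out of the cover), x runs along the wing; turns and rises with the screw. The wing is a bar 36 mm long, 10 mm thick (y), 22 mm high (11 mm above and below this point); grip it across its thickness. This point is 16 mm above the cover's upper face with the screw down, 26 mm when sprung up.
- wing_b (a point): the same on the thumbscrew at the cover's +y end.
- screw_a (a joint): turn of thumbscrew a in rad: 0 is tight, grows anticlockwise seen from above (loosening), stop at 2.10; starts between 0.2 and 0.9. At about 1.9 to 2.1, the cross bar at its foot is in line with its slot and the screw is free (wing then square to the cover's length). Stiff, 0.05 to 0.1 N m; stays where it is left.
- screw_b (a joint): the same for thumbscrew b.
- rise_a (a joint): height in m by which thumbscrew a has sprung up: 0 while it holds, 0.010 when free. A spring of 3 to 5 N lifts it once it is turned far enough and no longer gripped; then it stays up whatever its turn, unless pushed down.
- rise_b (a joint): the same for thumbscrew b.
- rack: wire plate rack, fixed; origin at the centre of the underside of its dark base plate, 104 (x) x 180 (y) x 8 mm. White wire hoops (8 mm wire, 100 mm wide along x, 119 mm high, with a low cross wire 30 mm up) stand at y = -85, +15 and +65 mm. The wide bay between the first two is empty (92 mm clear); the narrow one holds a brassy print plate, 137 mm high, part of the rack.
- rack_bay (a point): middle of the wide empty bay on the top of the base plate (y = -35 mm in the rack's frame, 8 mm above the bench); axes as the rack's. The cover stands here on one end, its 64 mm width along x, leaning against either hoop; leaned less than about 0.14 rad it may stay balanced on its end or tip slowly.
- scale: grey digital scale with a black round pan, 130 x 170 x 38 mm, origin at the centre of its underside; leave it alone.
- cup: olive paper cup, 84 mm across, 110 mm high, origin at the centre of its underside; leave it alone.
- finish_can: dark tin of wood finish with a paper band, 74 mm across, 78 mm high, origin at the centre of its underside; leave it alone.
Not all that is in view belongs to the job. Of the things like the cover, leave any that is purple or turquoise; of the rest the smaller one is meant.

How it is judged:
On the way, in this order (a step that is already met when the one before it is completed fails the run):
1. one of the thumbscrews has been loosened and has sprung up (value of joint any of rise_a, rise_b above 0.007 m), for 0.1 s.
2. both thumbscrews have sprung up (value of joint each of rise_a, rise_b above 0.007 m), for 0.1 s.
3. the cover is held by its handle and lifted clear of the box (z of cover in the frame of control_box above 0.08 m and contact force between the fingers and cover above 1 N and distance between the grasp point and cover_handle below 0.04 m), for 0.1 s.
4. the cover lies flat on the bench, handle up, let go (height (world z) of cover below 0.008 m and angle between cover's own z axis and vertical below 0.1 rad and contact force between the fingers and cover below 0.1 N and linear speed of cover below 0.02 m/s), for 0.2 s.
5. the cover is taken again by one end and is off the bench (height (world z) of cover_middle above 0.04 m and contact force between the fingers and cover above 1 N and (y of the grasp point in the frame of cover above 0.05 m or y of the grasp point in the frame of cover below -0.05 m)), for 0.1 s.
At the end, for the whole second after the job is handed in: The cover stands on one end on the rack's base in the wide empty bay, its length within 0.45 rad of vertical, its middle between the two hoops, within 35 mm of the bay's centre line (rack x) and 85 to 120 mm above the rack's underside, at rest and let go ((angle between cover's own y axis and vertical below 0.45 rad or angle between cover's own y axis and vertical above 2.69 rad) and x of cover_middle in the frame of rack between -0.035 and 0.035 m and y of cover_middle in the frame of rack between -0.085 and 0.015 m and z of cover_middle in the frame of rack between 0.085 and 0.12 m and linear speed of cover below 0.02 m/s and angular speed of cover below 0.2 rad/s and contact force between the fingers and cover below 0.1 N); the robot touches nothing.
It fails at once if the cover is dropped (falls freely at more than 0.9 m/s) (linear speed of cover above 0.9 m/s and contact force between the fingers and cover below 0.1 N).
It fails at once if the scale, cup or finish can is moved more than 30 mm or tipped (distance of any of scale, cup, finish_can from where it was at the start of the episode above 0.03 m or angle between any of cup, finish_can's own z axis and vertical above 0.4 rad).
It also fails if it takes over 72 s, if anything falls off the work surface, if the arm or the gripper's body presses on something with over 40 N, if the wrist force passes 120 N, or if a joint passes its speed limit or range.

## Working session

There is one attempt and no reset: what is moved stays moved. The work goes in short steps, each a Python script; the robot and the scene stay as the last script left them, time stands still between calls to the robot, and variables do not carry over. Pictures are saved under pics/ and viewed, at most 11 in all, crops included, and the job is handed in when it is done.

```bash
ls; mkdir -p pics; python3 - <<'E'
from rig import robot
import cv2
for n in("scene","top"):
    cv2.imwrite(f"pics/{n}0.png",robot.grab_frame(n)[:,:,::-1]); c=robot.camera_info(n)
    R=cv2.Rodrigues(c["rvec"])[0]; print(n,c,-R.T@c["tvec"])
s=robot.get_state();print(s["ee_pos"],s["tool_rot"],s["opening"])
E
```

```text
pics
scene {'fx': 443.7985932178516, 'fy': 443.7985932178516, 'cx': 322.40894375433373, 'cy': 232.86304702533636, 'rvec': array([ 0.6807321 ,  2.59228155, -1.20975422]), 'tvec': array([ 0.51740933, -0.05339985,  1.38859749])} [0.97556419 0.71116719 0.86097775]
top {'fx': 488.61370291309123, 'fy': 488.61370291309123, 'cx': 317.55208910472334, 'cy': 239.29390849410476, 'rvec': array([ 2.18862966, -2.18707024,  0.06440453]), 'tvec': array([-0.08559541,  0.55978045,  1.32395922])} [ 0.47600199 -0.09017533  1.35603807]
[ 0.23620211 -0.57826706  0.19951015] [[ 9.25739527e-01  3.78161458e-01 -4.88497639e-04]
 [ 3.78161765e-01 -9.25739008e-01  9.83592656e-04]
 [-8.02644867e-05 -1.09528173e-03 -9.99999397e-01]] 0.0939314738777974
```

View pics/scene0.png

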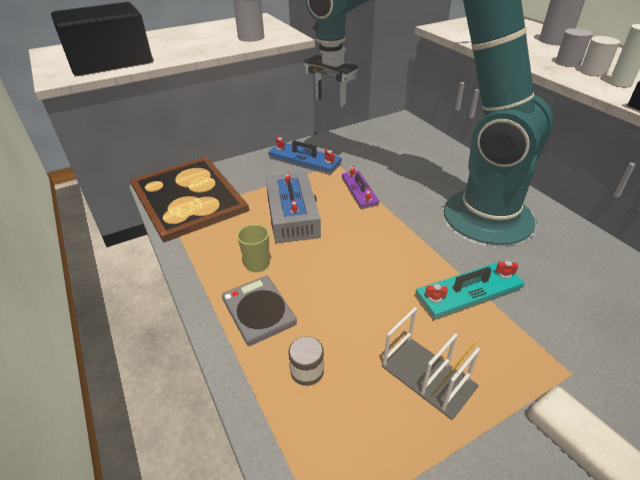

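View pics/top0.png

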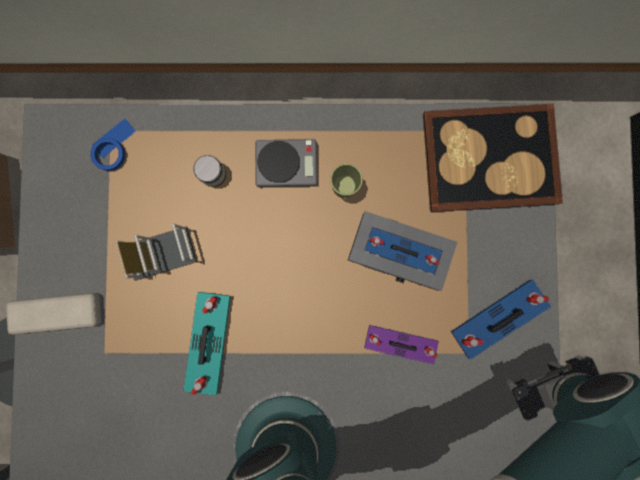

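```bash
cat > h.py <<'E'
import numpy as np, cv2
from rig import robot
def cam(n):
    c=robot.camera_info(n); R=cv2.Rodrigues(c["rvec"])[0]
    return c,R,-R.T@c["tvec"]
def ray(n,uv,z):
    c,R,o=cam(n); d=np.array([(uv[0]-c["cx"])/c["fx"],(uv[1]-c["cy"])/c["fy"],1])@R
    return o+d*(z-o[2])/d[2]
def proj(n,P):
    c,R,o=cam(n); K=np.array([[c["fx"],0,c["cx"]],[0,c["fy"],c["cy"]],[0,0,1.]])
    return cv2.projectPoints(np.float64(P).reshape(-1,1,3),c["rvec"],c["tvec"],K,None)[0][:,0]
def onplane(n,pts,z): return np.array([ray(n,p,z) for p in np.reshape(pts,(-1,2))])[:,:2]
def blobs(mask,amin=8):
    k,l,s,c=cv2.connectedComponentsWithStats(mask.astype(np.uint8))
    return [(s[i],c[i],np.argwhere(l==i)[:,::-1]) for i in range(1,k) if s[i,4]>=amin]
def rect(xy):
    (c,(w,h),a)=cv2.minAreaRect(np.float32(xy*1000)); a=np.radians(a)
    if h>w: w,h,a=h,w,a+np.pi/2
    return np.array(c)/1000,w,h,(a+np.pi/2)%np.pi-np.pi/2
E
python3 - <<'E'
from h import *
np.set_printoptions(precision=4,suppress=True)
T=robot.grab_frame("top"); hsv=cv2.cvtColor(T,cv2.COLOR_RGB2HSV).astype(int); H,S,V=hsv[...,0],hsv[...,1],hsv[...,2]
reg=np.zeros(H.shape,bool); reg[205:300,340:462]=1
bl=reg&(H>100)&(H<125)&(S>120)
pts=np.vstack([b[2] for b in blobs(bl,4)]); print("cover",rect(onplane("top",pts,.074)))
# box: grey region non-orange
box=reg&~((H>8)&(H<25)&(S>90))
b=max(blobs(box),key=lambda b:b[0][4]); print("box",b[0],rect(onplane("top",b[2],.074)))
red=reg&((H<8)|(H>172))&(S>140)
for s,c,p in blobs(red,5): print("red",s,c,ray("top",c,.098),rect(onplane("top",p,.098)))
reg2=np.zeros(H.shape,bool); reg2[215:290,110:210]=1
wh=reg2&(S<50)&(V>130)
for s,c,p in blobs(wh,10): print("white",s,c,rect(onplane("top",p,.117)))
a=cv2.resize(T[205:295,340:460],None,fx=5,fy=5,interpolation=cv2.INTER_CUBIC)
b=cv2.resize(T[215:285,110:210],None,fx=2,fy=2,interpolation=cv2.INTER_CUBIC)
Sc=robot.grab_frame("scene")
c=cv2.resize(Sc[300:420,375:485],None,fx=1.7,fy=1.7); 
im=np.zeros((590,800,3),np.uint8); im[:450,:600]=a; im[450:590,:200]=b
im[:204,605:792]=c[:204,:187]
im[450:590,200:440]=cv2.resize(Sc[165:235,260:380],None,fx=2,fy=2)
cv2.imwrite("pics/crop1.png",im[:,:,::-1])
E
```

```text
cover (array([ 0.5272, -0.3092]), 188.80075073242188, 62.45737075805664, np.float64(1.2477277223251662))Traceback (most recent call last):
  File "<stdin>", line 9, in <module>
  File "h.py", line 12, in onplane
    def onplane(n,pts,z): return np.array([ray(n,p,z) for p in np.reshape(pts,(-1,2))])[:,:2]
                                           ~~~^^^^^^^
  File "h.py", line 7, in ray
    c,R,o=cam(n); d=np.array([(uv[0]-c["cx"])/c["fx"],(uv[1]-c["cy"])/c["fy"],1])@R
          ~~~^^^
  File "h.py", line 4, in cam
    c=robot.camera_info(n); R=cv2.Rodrigues(c["rvec"])[0]
ValueError: time passes only in moves, steps and waits
```

```bash
sed -i 's/^def cam/import functools\n@functools.lru_cache\ndef cam/' h.py
cat > m.py <<'E'
from h import *
np.set_printoptions(precision=4,suppress=True)
T=robot.grab_frame("top"); hsv=cv2.cvtColor(T,cv2.COLOR_RGB2HSV).astype(int); H,S,V=hsv[...,0],hsv[...,1],hsv[...,2]
reg=np.zeros(H.shape,bool); reg[205:300,340:462]=1
bl=reg&(H>100)&(H<125)&(S>120)
pts=np.vstack([b[2] for b in blobs(bl,4)]); print("cover",rect(onplane("top",pts,.074)))
box=reg&~((H>8)&(H<25)&(S>90))
b=max(blobs(box),key=lambda b:b[0][4]); print("box",b[0],rect(onplane("top",b[2],.074)))
red=reg&((H<8)|(H>172))&(S>140)
for s,c,p in blobs(red,5): print("red",s,c,ray("top",c,.098),rect(onplane("top",p,.098)))
reg2=np.zeros(H.shape,bool); reg2[215:290,110:210]=1
wh=reg2&(S<50)&(V>130)
for s,c,p in blobs(wh,10): print("white",s,c,rect(onplane("top",p,.117)))
a=cv2.resize(T[205:295,340:460],None,fx=5,fy=5,interpolation=cv2.INTER_CUBIC)
b=cv2.resize(T[215:285,110:210],None,fx=2,fy=2,interpolation=cv2.INTER_CUBIC)
Sc=robot.grab_frame("scene")
c=cv2.resize(Sc[300:420,375:485],None,fx=1.7,fy=1.7); 
im=np.zeros((590,800,3),np.uint8); im[:450,:600]=a; im[450:590,:200]=b
im[:204,605:792]=c[:204,:187]
im[450:590,200:440]=cv2.resize(Sc[165:235,260:380],None,fx=2,fy=2)
cv2.imwrite("pics/crop1.png",im[:,:,::-1])
E
python3 m.py
```

```text
cover (array([ 0.5272, -0.3089]), 189.73912048339844, 62.47612762451172, np.float64(1.2477278554832205))
box [ 347  210  111   82 5405] (array([ 0.5236, -0.3065]), 261.8398132324219, 149.7832794189453, np.float64(1.2390518092839606))
red [370 238   4   4  13] [371.6154 239.6154] [ 0.554  -0.2249  0.098 ] (array([ 0.5543, -0.2246]), 7.7677459716796875, 7.733222961425781, np.float64(-0.005881990741603005))
red [380 241   4   3  10] [381.2 242. ] [ 0.5479 -0.2496  0.098 ] (array([ 0.5479, -0.2503]), 7.74928617477417, 5.163671970367432, np.float64(-1.570192315422827))
red [426 255   5   8  19] [428.4737 258.    ] [ 0.5068 -0.3708  0.098 ] (array([ 0.5056, -0.3723]), 17.38422393798828, 8.27884292602539, np.float64(0.63512124282743))
red [435 261   4   4  12] [436.6667 262.25  ] [ 0.4959 -0.3917  0.098 ] (array([ 0.4953, -0.3912]), 7.741889953613281, 7.70225191116333, np.float64(-0.014569222217442501))
white [172 224  12  37 102] [177.7647 241.8039] (array([0.5464, 0.2698]), 95.6057357788086, 6.938838005065918, np.float64(0.2900275637734442))
white [182 229  11  30  80] [186.8    243.7625] (array([0.5422, 0.2469]), 77.64910888671875, 6.269784927368164, np.float64(0.29426605122733274))
white [135 235  11  37  96] [139.9583 253.1042] (array([0.5185, 0.3656]), 95.5015640258789, 6.495975971221924, np.float64(0.29289692011092283))
white [147 240  10  30  79] [151.3291 254.1519] (array([0.515 , 0.3363]), 76.8257827758789, 6.500873565673828, np.float64(0.2915684354906505))
```

View pics/crop1.png

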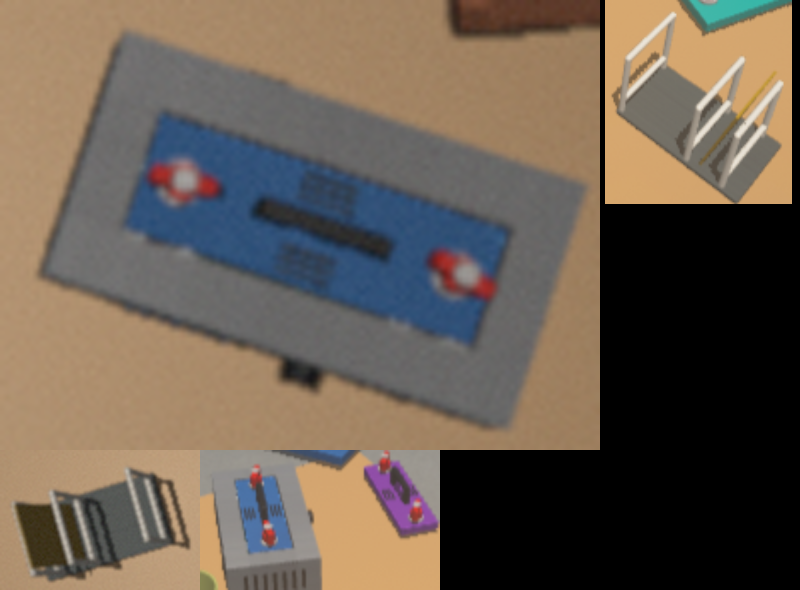

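```bash
cat >> h.py <<'E'
np.set_printoptions(precision=4,suppress=True)
def down(a): return np.array([[np.cos(a),np.sin(a),0],[np.sin(a),-np.cos(a),0],[0,0,-1.]])
C=np.array([0.527,-0.309]); CA=1.2477; U=np.array([np.cos(CA),np.sin(CA)])
def st(*k):
    s=robot.get_state(); print(*[s[i] for i in ("time",)+k])
E
cat > screw.py <<'E'
from h import *
import sys
def screw(p,a0,a1,go):
    best=None
    for k in (-1,0,1):
        q0=robot.ik([*p,.16],down(a0+k*np.pi))
        if q0 is None: continue
        # j7 turn: tool z is down, so ccw from above = -q7
        q7=q0[6]-(a1-a0)
        print(k,q0,q7)
        if abs(q7)<2.75 and (best is None or abs(q0[6])<abs(best[1][6])): best=(k,q0)
    if best is None or not go: return
    k,q0=best
    robot.gripper_to(.04); robot.move_ptp([*p,.16],down(a0+k*np.pi))
    robot.move_linear([*p,.097],.08); robot.gripper_to(0); st("opening","grasp_force","force")
    q=np.array(robot.get_state()["qpos"]); q[6]-=a1-a0; robot.goto_joints(q)
    s=robot.get_state(); print(s["ee_pos"],np.arctan2(s["tool_rot"][1,0],s["tool_rot"][0,0]),s["moment"],s["force"])
    robot.gripper_to(.03); robot.pause(.2); robot.move_linear([*p,.17],.15); st("force")
go=len(sys.argv)>2
if sys.argv[1]=="L": screw(C+.076*U,1.32,CA+np.pi/2,go)
else: screw(C-.076*U,1.07,CA+np.pi/2,go)
E
python3 screw.py L; python3 screw.py R
```

```text
-1 [-0.3954  0.6563  1.0833  1.7432 -0.6351  1.1401 -2.5083] -4.00679665471795
0 [ 0.6376  0.4372 -0.3678  1.7084  0.1786  1.0291 -0.0419] -1.540429322692171
1 [-0.3954  0.6563  1.0833  1.7432 -0.6351  1.1401 -2.5083] -4.00679665471795
-1 [-0.1125  0.7191  1.0819  1.6616 -0.6786  1.1849 -2.5049] -4.253404202836471
0 [ 0.7779  0.4772 -0.2406  1.6303  0.1265  1.0494 -0.0007] -1.7492164905841794
1 [-0.1125  0.7191  1.0819  1.6616 -0.6786  1.1849 -2.5049] -4.253404202836471
```

```bash
python3 - <<'E'
from h import *
p=[*(C+.076*U),.16]
robot.gripper_to(.04); robot.move_ptp(p,down(1.32))
for a in (1.32,1.8,2.8):print(robot.ik(p,down(a)))
q=np.array(robot.get_state()["qpos"]);q[6]-=.3;robot.goto_joints(q)
s=robot.get_state(); print(s["time"],s["ee_pos"],np.arctan2(s["tool_rot"][1,0],s["tool_rot"][0,0]))
T=robot.grab_frame("top"); cv2.imwrite("pics/t1.png",T[:,:,::-1])
E
```

```text
[ 0.6376  0.4372 -0.3678  1.7084  0.1786  1.0291 -0.0419]
[ 0.7101  0.4514 -0.4647  1.7058  0.2289  1.0385  0.3978]
[ 0.8572  0.4944 -0.6688  1.7008  0.3428  1.0664  1.3079]
3.3083 [ 0.5502 -0.2393  0.16  ] 1.0200433398999282
```

```bash
sed -i 's/q0\[6\]-(a1-a0)/q0[6]+(a1-a0)/; s/q\[6\]-=a1-a0/q[6]+=a1-a0/; s/; robot.gripper_to(0); st(/; st("ee_pos"); robot.gripper_to(0); st("ee_pos",/' screw.py; python3 screw.py L go; python3 - <<'E'
from h import *
T=robot.grab_frame("top");S=robot.grab_frame("scene")
im=np.zeros((450,800,3),np.uint8); im[:360,:480]=cv2.resize(T[205:295,340:460],None,fx=4,fy=4); im[:280,480:]=cv2.resize(S[160:230,250:330],None,fx=4,fy=4)
cv2.imwrite("pics/a.png",im[:,:,::-1])
E
```

```text
-1 [-0.3954  0.6563  1.0833  1.7432 -0.6351  1.1401 -2.5083] -1.0098040011281568
0 [ 0.683   0.4456 -0.4283  1.7067  0.2098  1.0347 -0.0669] 1.4315755789430469
1 [-0.3954  0.6563  1.0833  1.7432 -0.6351  1.1401 -2.5083] -1.0098040011281568
4.8833 [ 0.5515 -0.237   0.0974]
5.625 [ 0.5511 -0.2369  0.097 ] 0.0005783464808945384 0.0 [-0.1551  0.8087  0.2125]
[ 0.5511 -0.2369  0.097 ] 2.8173195567164826 [ 0.0591 -0.0923  0.0402] [-1.121  -0.1044  0.0478]
8.5 [-0.9695 -0.899  -0.8904]
```

View pics/a.png

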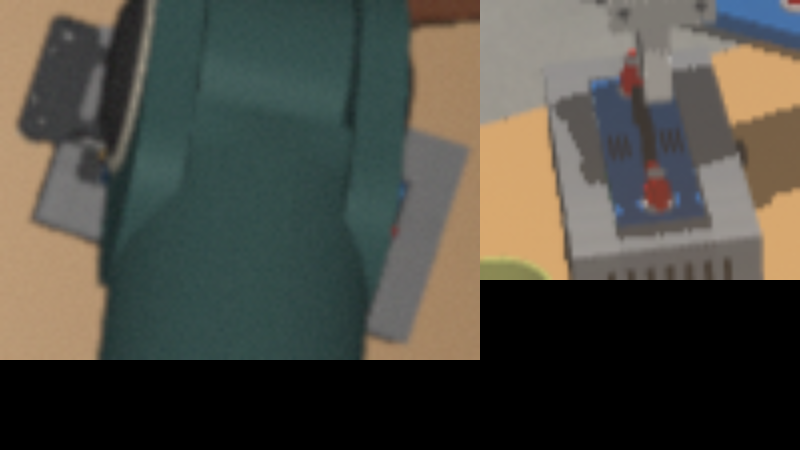

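```bash
python3 - <<'E'
from h import *
st("ee_pos","qpos","tool_rot")
L=C+.076*U;R=C-.076*U
for n in("scene","top"): print(n,proj(n,[[*L,.17],[*L,.09],[*R,.09],[*C,.1015],[0,0,0]]))
for n in("scene0","top0"):
    I=cv2.imread(f"pics/{n}.png"); hsv=cv2.cvtColor(I,cv2.COLOR_BGR2HSV).astype(int);H,S=hsv[...,0],hsv[...,1]
    for s,c,p in blobs(((H<8)|(H>172))&(S>120),8): print(n,s,c)
S=robot.grab_frame("scene"); cv2.imwrite("pics/b.png",cv2.resize(S[20:240,200:490],None,fx=2.7,fy=2.7)[:,:,::-1])
E
```

```text
8.6 [ 0.5505 -0.2368  0.1688] [ 0.6857  0.4364 -0.4311  1.6987  0.2044  1.053   1.4359] [[-0.9483  0.3175 -0.0016]
 [ 0.3175  0.9483  0.0007]
 [ 0.0018  0.0002 -1.    ]]
scene [[293.1854 183.2474]
 [294.6998 206.2876]
 [288.132  178.0684]
 [291.0561 188.4356]
 [487.774  215.7963]]
top [[379.7334 238.9825]
 [375.9301 240.9295]
 [431.7886 259.5843]
 [404.593  250.064 ]
 [285.9627 445.8837]]
scene0 [276 136   9  12  66] [279.5303 142.7727]
scene0 [325 149   9  13  75] [328.9733 155.6933]
scene0 [350 169   5   7  27] [351.8519 171.6296]
scene0 [285 176   6   7  28] [287.5  178.75]
scene0 [365 194   6   7  31] [367.5161 196.3548]
scene0 [291 205   6   8  36] [293.9444 207.8611]
scene0 [496 262  22  14 198] [506.3586 268.2071]
scene0 [426 285  21  15 206] [435.6845 292.1019]
scene0 [232 291   6   6  23] [234.3478 293.2609]
top0 [306 147   5   5  22] [307.9545 148.7273]
top0 [370 238   5   4  15] [371.8667 239.4667]
top0 [380 240   4   4  11] [381.0909 241.8182]
top0 [426 255   6   8  22] [428.6818 258.2727]
top0 [434 261   5   4  13] [436.4615 262.3077]
top0 [527 294  13  10  61] [533.0656 298.4754]
top0 [210 297   7  12  41] [213.122  300.8049]
top0 [544 296   5   5  21] [545.6667 298.1429]
top0 [203 308   6   5  20] [205.05 310.  ]
top0 [370 335   5   4  14] [371.5714 336.3571]
top0 [462 337  13   9  54] [467.463  340.7593]
top0 [477 339   6   5  23] [479.4348 341.    ]
top0 [377 341   4   3  10] [378.5 342.2]
top0 [425 347   7   7  24] [427.4583 349.5417]
top0 [433 354   4   4  11] [434.5455 355.3636]
top0 [196 377  10  11  52] [201.8654 381.0385]
top0 [191 389   6   6  22] [193.5909 391.4091]
```

View pics/b.png

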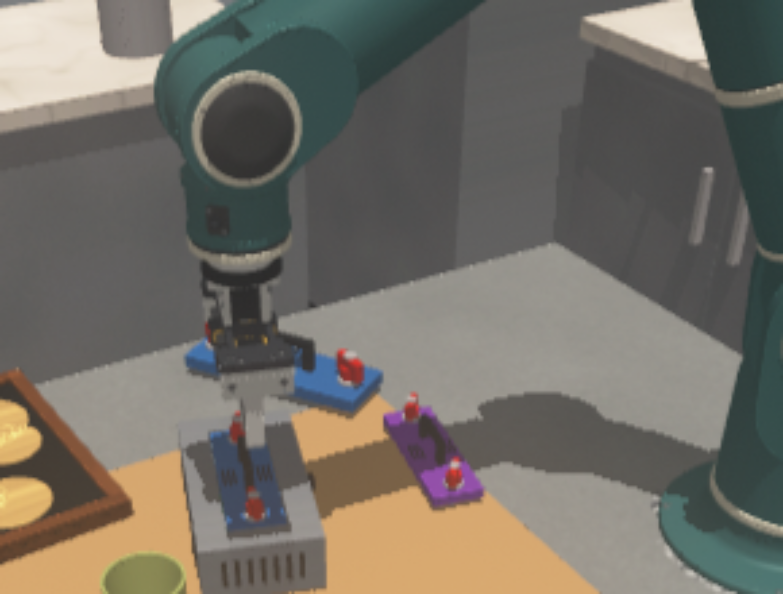

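```bash
python3 - <<'E'
from h import *
R=np.array([[.9257,.378,0],[.378,-.9257,0],[0,0,-1]]);p=np.array([.2362,-.5783,.1995])
for off in(.019,0,-.05): print(off,proj("scene",[p+R@[0,s*.053,off] for s in(1,-1)]),proj("top",[p+R@[0,s*.053,off] for s in(1,-1)]))
L=C+.076*U;print(proj("scene",[[*(L+s*.021*U),.15] for s in (1,-1)]))
st("opening")
I=cv2.imread("pics/scene0.png")[50:120,290:370];J=cv2.imread("pics/top0.png")[340:430,500:610]
im=np.zeros((500,800,3),np.uint8);im[:350,:400]=cv2.resize(I,None,fx=5,fy=5);im[:324,400:796]=cv2.resize(J,None,fx=3.6,fy=3.6);cv2.imwrite("pics/c.png",im)
E
```

```text
0.019 [[318.5922 105.4477]
 [342.1656 113.2414]] [[546.0553 363.0362]
 [504.9671 380.1527]]
0 [[318.4963 100.4065]
 [342.2544 108.094 ]] [[549.8312 364.5875]
 [508.0645 381.9925]]
-0.05 [[318.2366  86.761 ]
 [342.4951  94.1478]] [[560.3963 368.9281]
 [516.7321 387.141 ]]
[[294.5929 193.3989]
 [292.5839 185.0777]]
8.65 0.029969116079515933
```

View pics/c.png

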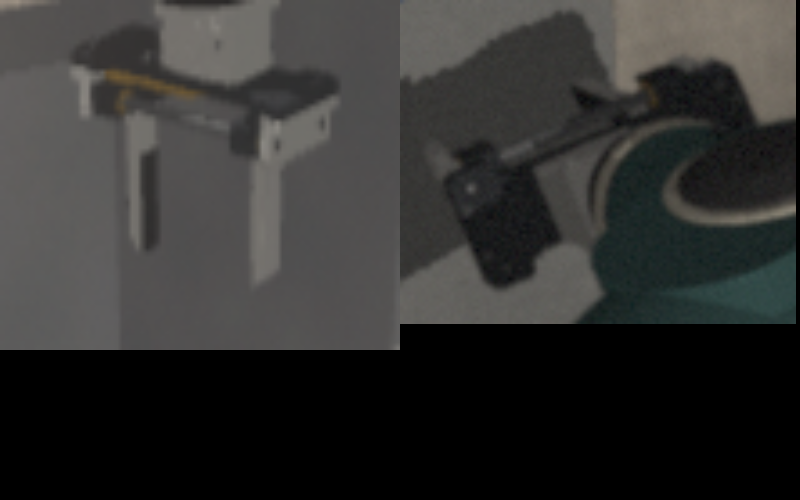

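```bash
python3 - <<'E'
s=open('screw.py').read()
s=s.replace('robot.move_linear([*p,.097],.08);','''robot.move_linear([*p,.10],.1); hit=robot.move_linear([*p,.07],.025,threshold=4)
    z=robot.get_state()["ee_pos"][2]; print("hit",hit,z); robot.move_linear([*p,z+.005],.03);''')
s=s.replace('    q=np.array(rob','    if robot.get_state()["opening"]<.006: print("missed"); return\n    q=np.array(rob')
open('screw.py','w').write(s)
E
python3 screw.py L go
```

```text
-1 [ 1.1144  0.658  -1.0849  1.693   0.6243  1.1811  2.7557] 4.2542225804308105
0 [ 0.4562  0.4163 -0.1309  1.715   0.0622  1.0144  0.0527] 1.551150431793483
1 [ 1.1144  0.658  -1.0849  1.693   0.6243  1.1811  2.7557] 4.2542225804308105
hit False 0.07017181216219659
12.775 [ 0.5513 -0.237   0.0755]
13.2583 [ 0.5521 -0.2371  0.0753] 0.017873743881734794 29.96188133955002 [ 6.3715 -1.3459 -4.1188]
[ 0.5511 -0.238   0.0752] 2.8177938454000486 [-0.8576  1.3953 -0.0881] [-6.6445 -3.0599  4.6079]
16.0583 [ 0.4258 -0.2724 -0.1567]
```

```bash
cat > chk.py <<'E'
from h import *
import sys
def chk(show=None):
    S=robot.grab_frame("scene");T=robot.grab_frame("top")
    for n,I,r in(("scene",S,(160,230,260,330)),("top",T,(205,300,340,462))):
        hsv=cv2.cvtColor(I,cv2.COLOR_RGB2HSV).astype(int);H,s_=hsv[...,0],hsv[...,1]
        m=((H<8)|(H>172))&(s_>120); k=np.zeros_like(m);k[r[0]:r[1],r[2]:r[3]]=1
        for s,c,p in blobs(m&k,4): print(n,s,c)
    if show:
        im=np.zeros((450,800,3),np.uint8); im[:360,:480]=cv2.resize(T[205:295,340:460],None,fx=4,fy=4,interpolation=2); im[:280,480:]=cv2.resize(S[160:230,250:330],None,fx=4,fy=4,interpolation=2)
        cv2.imwrite(f"pics/{show}.png",im[:,:,::-1])
if __name__=="__main__":
    st("force")
    L=C+.076*U
    robot.move_ptp([.42,-.05,.25],down(1.3)); chk("d")
E
python3 chk.py
```

```text
16.0583 [ 0.4258 -0.2724 -0.1567]
scene [285 176   6   8  29] [287.4828 178.8966]
scene [288 200  12   9  72] [293.8889 203.7083]
top [376 235   5   4  12] [378.0833 236.3333]
top [374 243   4   5  16] [375.3125 245.25  ]
top [426 256   6   7  20] [428.7  258.25]
top [434 261   5   4  13] [436.4615 262.3077]
```

View pics/d.png

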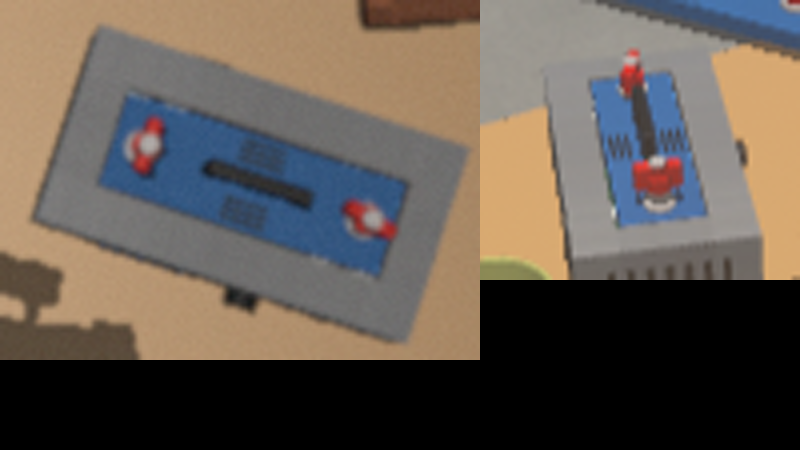

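```bash
sed -i 's/\[\*p,.07\],.025,threshold=4/[*p,.058],.03,threshold=4/; s/z+.005\]/z+.007]/' screw.py; python3 screw.py R go && python3 - <<'E'
from chk import *
robot.move_linear([.42,-.1,.2],.25); chk(); st()
E
```

```text
-1 [-0.1125  0.7191  1.0819  1.6616 -0.6786  1.1849 -2.5049] -0.7564115492466776
0 [ 0.3956  0.4769  0.2762  1.6449 -0.1456  1.04    0.2155] 1.9640345844984244
1 [-0.1125  0.7191  1.0819  1.6616 -0.6786  1.1849 -2.5049] -0.7564115492466776
hit True 0.06890317223589269
21.6417 [ 0.5029 -0.3811  0.0759]
22.1333 [ 0.5035 -0.3815  0.076 ] 0.017916504617754736 29.951078295707703 [ 4.7642 -3.1854 -3.6398]
[ 0.5034 -0.3819  0.0761] 2.8170147654613444 [-0.9105  0.6969  0.0088] [-3.3142 -3.2304  5.134 ]
25.1333 [-0.4682  0.0999 -1.0353]
scene [282 172  12   8  67] [287.403  175.5373]
scene [288 200  13   9  73] [294.1233 203.863 ]
top [376 235   4   4  11] [377.9091 236.2727]
top [373 239   5   9  20] [374.7 244.3]
top [429 254   8  13  40] [431.75 259.85]
26.5583
```

```bash
cat >> h.py <<'E'
Z=np.array([0,0,1.]); RA=0.288; BAY=np.array([.5325,.3177])
RY=np.array([-np.sin(RA),np.cos(RA),0]); RX=np.array([np.cos(RA),np.sin(RA),0])
OFF=.024
def axes(Y,b): return Y*np.cos(b)+Z*np.sin(b), -Y*np.sin(b)+Z*np.cos(b)
def frame(Y,b,t,sg):
    Yp,Zp=axes(Y,b); d=-Yp*np.sin(t)-Zp*np.cos(t); y=sg*np.cross(Y,Z); return np.c_[np.cross(y,d),y,d]
def cmd(cov,Y,b,t,sg,s,h):
    "reported TCP pose for cover-underside-centre cov"
    Yp,Zp=axes(Y,b); F=frame(Y,b,t,sg); return cov+s*Yp+h*Zp+OFF*F[:,2],F
E
python3 - <<'E'
from h import *
s=.066
for e in (1,-1):
  Y=RY*e
  for t in(.3,.5,.7,.9):
    h=.019*np.cos(t)+.008*np.sin(t)+.002
    for sg in(1,-1):
      out=[]
      for cov,b in ((np.array([.5,0,0]),0),(np.array([.5,.05,.2]),.8),(np.r_[BAY,.23],np.pi/2),(np.r_[BAY,.104],np.pi/2),(np.r_[BAY,.104],1.77)):
        q=robot.ik(*cmd(cov,Y,b,t,sg,s,h)); out.append(q)
      print(e,t,sg,"".join("x" if q is None else "o" for q in out), out[0] if out[0] is not None else "", out[3] if out[3] is not None else "")
E
```

```text
1 0.3 1 ooooo [-0.5053  0.5063  0.1399  2.1145  0.4205  0.5953 -0.4517] [-0.0104  0.7789 -0.0681  1.7448 -1.183   1.4195  0.9513]
1 0.3 -1 ooooo [-0.2944  0.5043 -0.1108  2.1074  0.6009  0.6553  2.5337] [ 0.08    0.7865 -0.1904  1.7413 -1.1239  1.3588 -2.2223]
1 0.5 1 ooooo [-0.5994  0.5611  0.1111  2.1033  0.6848  0.7169 -0.7907] [-0.0996  0.6774  0.      1.7627 -1.1035  1.3077  0.8546]
1 0.5 -1 ooooo [-0.4211  0.5597 -0.102   2.0973  0.8094  0.7909  2.2495] [-0.2263  0.6846  0.1703  1.7676 -1.1776  1.3835 -2.2454]
1 0.7 1 ooooo [-0.6198  0.6436  0.0134  2.0736  0.878   0.905  -1.0474] [-0.1208  0.5897 -0.0494  1.7684 -0.9431  1.1562  0.695 ]
1 0.7 -1 ooooo [-0.4868  0.6476 -0.1465  2.069   0.9571  0.9764  2.0358] [-0.4203  0.6157  0.3512  1.7796 -1.1174  1.3086 -2.336 ]
1 0.9 1 ooooo [-0.5609  0.7568 -0.1563  2.0264  1.0339  1.1597 -1.2461] [-0.1927  0.5192 -0.0553  1.7656 -0.765   1.0456  0.5076]
1 0.9 -1 ooooo [-0.5282  0.7602 -0.1958  2.0253  1.0519  1.1814  1.8839] [-0.757   0.6272  0.7148  1.7857 -1.1157  1.316  -2.3957]
-1 0.3 1 ooooo [-0.5382  0.9624  1.0777  1.9226 -1.1287 
[... 295 characters left out ...]
7 -0.4081  1.3609  0.9699  1.8741  2.1013]
-1 0.5 -1 ooooo [ 0.1814  0.6952  0.1609  1.8205 -0.601   1.0323  1.0276] [-0.7418  0.9034 -0.3852  1.3615  0.9576  1.8638 -1.0337]
-1 0.7 1 ooooo [-0.2353  1.0388  0.8951  1.7498 -1.1279  1.5954 -1.6891] [-0.6705  0.8118 -0.424   1.4154  0.8731  1.7165  2.1329]
-1 0.7 -1 ooooo [ 0.2038  0.8024  0.2301  1.7345 -0.7275  1.2454  1.1593] [-0.7306  0.7951 -0.3255  1.4181  0.8224  1.6778 -0.9781]
-1 0.9 1 ooooo [-0.1592  1.1598  0.8946  1.6588 -1.1867  1.8167 -1.6402] [-0.5989  0.7199 -0.4349  1.4736  0.7673  1.5512  2.1881]
-1 0.9 -1 ooooo [ 0.2384  0.9194  0.2642  1.6444 -0.8123  1.45    1.2391] [-0.7062  0.6944 -0.2673  1.4782  0.6826  1.4957 -0.8978]
```

```bash
cat > lay.py <<'E'
from h import *
zg=.0765; LAY=np.array([.5,0.])
robot.gripper_to(.045); robot.move_ptp([*C,.15],down(CA)); 
robot.move_linear([*C,zg],.1,threshold=6); st("ee_pos","force")
robot.gripper_to(0); st("ee_pos","opening","grasp_force")
if not .006<robot.get_state()["opening"]<.016: raise SystemExit("grip?")
p=robot.get_state()["ee_pos"]; zg=p[2]
robot.move_linear([p[0],p[1],zg+.05],.07); robot.move_linear([p[0],p[1],zg+.14],.15); st("opening","grasp_force","force")
robot.move_ptp([*LAY,zg+.06],down(RA+np.pi/2)); st("ee_pos","opening")
robot.move_linear([*LAY,zg-.05],.12)
print(robot.move_linear([*LAY,zg-.066],.025,threshold=4)); st("ee_pos","force","opening")
E
python3 lay.py
```

```text
28.9583 [ 0.5273 -0.3092  0.0771] [-0.4018  0.3138  0.2427]
29.6 [ 0.5273 -0.3091  0.0766] 0.009254974627084219 30.002683997154236
31.2167 0.009494551205764385 29.999338388442993 [ 1.2626  0.4515 -3.2113]
32.4333 [ 0.5006 -0.0014  0.1369] 0.00965059617272551
True
33.9667 [0.5    0.     0.0161] [ 0.4958 -0.2773 -0.6997] 0.009401989641283689
```

```bash
cat > meas.py <<'E'
from h import *
def blue(n,I,reg):
    hsv=cv2.cvtColor(I,cv2.COLOR_RGB2HSV).astype(int);H,S=hsv[...,0],hsv[...,1]
    m=(H>100)&(H<125)&(S>120);k=np.zeros_like(m);k[reg[0]:reg[1],reg[2]:reg[3]]=1
    return np.vstack([b[2] for b in blobs(m&k,6)])
E
python3 - <<'E'
from meas import *
robot.gripper_to(.04); p=robot.get_state()["ee_pos"]
robot.move_linear([p[0],p[1],.12],.12); robot.pause(.2)
robot.gripper_to(.094)
robot.move_ptp([.42,.22,.22],frame(RY,0,.8,1)); st("opening","force")
T=robot.grab_frame("top");S=robot.grab_frame("scene")
print(rect(onplane("top",blue("top",T,(190,330,210,345)),.014)), proj("top",[.5,0,.014]),proj("scene",[.5,0,.014]))
im=np.zeros((560,800,3),np.uint8);im[:420,:405]=cv2.resize(T[190:330,210:345],None,fx=3,fy=3);im[:360,405:795]=cv2.resize(S[160:280,280:410],None,fx=3,fy=3)
cv2.imwrite("pics/e.png",im[:,:,::-1])
E
```

```text
38.025 0.09419728528547491 [ 0.2828 -0.2252  0.6347]
(array([ 0.4985, -0.0005]), 187.02838134765625, 58.423622131347656, np.float64(-1.2836612555709008)) [[286.5017 261.1094]] [[352.1952 268.7624]]
```

View pics/e.png

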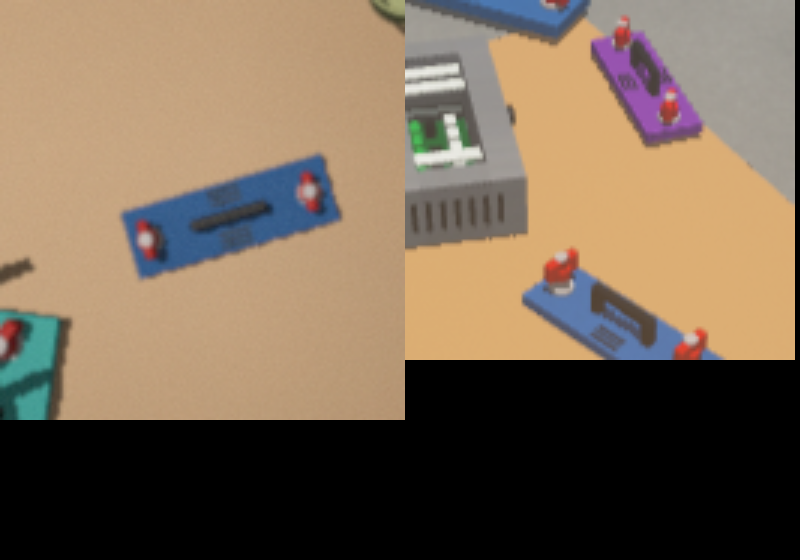

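```bash
cat > grab.py <<'E'
from h import *
t=.8; cov=np.array([.4985,-.0005,0]); s=.073; h=.0191
p,F=cmd(cov,RY,0,t,1,s,h)
up=p+[0,0,.05]-.05*F[:,2]*[1,1,0]
robot.move_ptp(up,F); robot.move_linear(p+[0,0,.02],.12)
hit=robot.move_linear(p-[0,0,.016],.025,threshold=4); e=robot.get_state()["ee_pos"]; print("touch",hit,e,p,robot.get_state()["force"])
robot.move_linear([p[0],p[1],e[2]+.002],.02)
robot.gripper_to(0.03); st("ee_pos","opening","grasp_force","force")
E
python3 grab.py
```

```text
touch True [0.4827 0.0528 0.0021] [0.4827 0.053  0.0024] [0.3296 1.2011 6.2044]
41.2417 [0.4827 0.0531 0.0041] 0.06341784711610216 29.991133511066437 [ 1.1271  0.9464 -0.2409]
```

```bash
cat > up.py <<'E'
from h import *
t=.8; s=.073; h=.0208
c0=np.array([.4985,-.0005,0])
def go(c,b,v):
    p,F=cmd(np.array(c),RY,b,t,1,s,h); robot.move_linear(p,v,frame=F)
go(c0+[0,0,.08],.4,.07); st("opening","grasp_force")
go([.5,.05,.2],1.0,.12)
go([.515,.18,.26],np.pi/2,.12); st("opening","grasp_force","ee_pos")
from meas import blue
T=robot.grab_frame("top");S=robot.grab_frame("scene")
c=np.array([.515,.18,.26]);Yp,Zp=axes(RY,np.pi/2)
cor=[c+a*.032*RX+b*.096*Yp for a in(1,-1) for b in(1,-1)]; print(proj("scene",cor))
cv2.imwrite("pics/f.png",cv2.resize(S[140:420,290:500],None,fx=2.1,fy=2.1)[:,:,::-1]); st()
cv2.imwrite("pics/Tf.png",T[:,:,::-1])
E
python3 up.py
```

```text
42.8417 0.06351478500055924 29.974133670330048
45.3917 0.06380048546083547 29.982356429100037 [0.5161 0.176  0.3158]
[[390.6492 209.3333]
 [382.9354 280.4372]
 [410.833  194.9721]
 [400.8682 265.3888]]
45.4917
```

View pics/f.png

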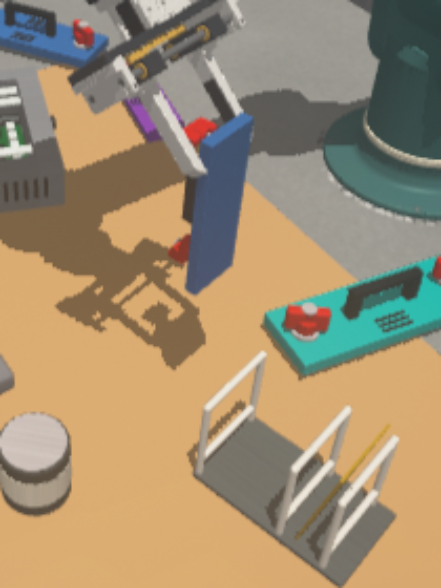

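```bash
cat > place.py <<'E'
from h import *
t=.8; s=.073; h=.0208; dl=.26; b=np.pi/2-dl
for uv in((186.8,243.76),(151.33,254.15)):
    d=ray("top",uv,.03)[:2]-BAY; print("low wire rack xy",d@RX[:2],d@RY[:2]-.035)
Yp,_=axes(RY,b)
c=lambda fz:np.r_[BAY,fz]+(.035-.0195)*RY+.096*Yp
def go(c,v,**k):
    p,F=cmd(c,RY,b,t,1,s,h); return robot.move_linear(p,v,frame=F,**k)
go(c(.15),.12); go(c(.02),.12); st("ee_pos","force","opening")
print(go(c(-.006),.02,threshold=3)); st("ee_pos","force","opening"); print(cmd(c(.008),RY,b,t,1,s,h)[0])
S=robot.grab_frame("scene"); cv2.imwrite("pics/g.png",cv2.resize(S[200:420,340:500],None,fx=2.6,fy=2.6)[:,:,::-1])
E
python3 place.py
```

```text
low wire rack xy 0.0001562740239271536 -0.08433855722887575
low wire rack xy 0.00025275840294826683 0.015742095067506713
48.4667 [0.5185 0.3664 0.1686] [-0.3335 -0.1568 -2.8637] 0.06334295575021603
True
49.1667 [0.5182 0.3665 0.1565] [-0.1946 -0.3746  5.2418] 0.063511313358146
[0.5181 0.3662 0.1557]
```

View pics/g.png

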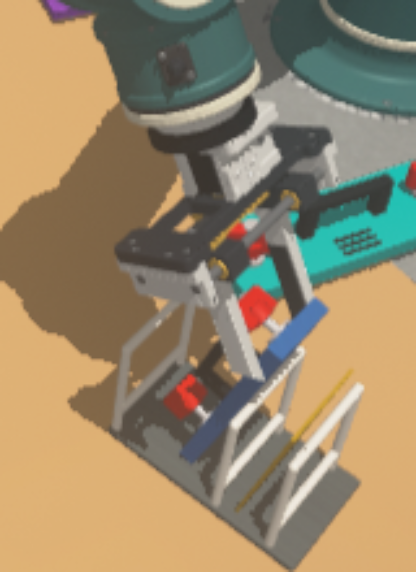

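```bash
python3 - <<'E'
from h import *
s=robot.get_state(); d=s["tool_rot"][:,2]; p=s["ee_pos"]
robot.gripper_to(.075); robot.pause(.3); robot.gripper_to(.094); st("force")
robot.move_linear(p-.12*d,.1); robot.move_linear(p-.12*d+[-.05,-.1,.1],.2); robot.pause(.5); st("force")
S=robot.grab_frame("scene"); cv2.imwrite("pics/hh.png",cv2.resize(S[200:420,340:500],None,fx=2.6,fy=2.6)[:,:,::-1])
E
```

```text
50.45 [-0.4243 -0.6687 -0.8574]
53.2 [ 0.3958 -0.7377  0.5184]
```

View pics/hh.png

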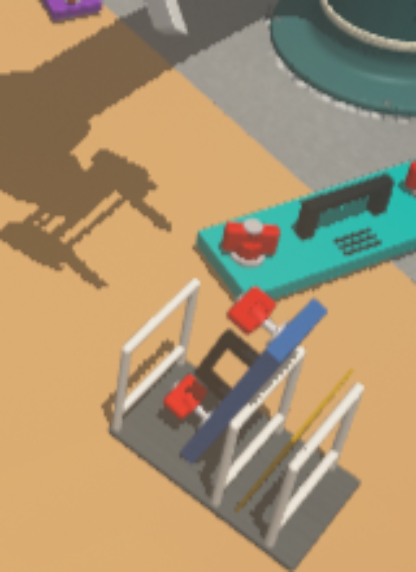

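The cover stands in the bay, leaning on the middle hoop (top edge at about (300,320) in the crop, foot at about (190,455)), and the gripper is clear of it.

```bash
python3 -c "
from rig import robot
print(robot.sign_off())"
```

```text
the job is handed in; nothing more can be done
None
```

The job is handed in, but sign-off returned no verdict: both thumbscrews sprang up, the cover was lifted out and laid flat, and the last picture shows it standing on its end in the wide bay, leaning on the middle hoop and let go, at about 53 of the 72 s.

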